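# Interleave and stack two deep-well plates

## Robot

A 6-joint arm with a two-finger parallel gripper is mounted at the origin on the work surface. World frame = base frame: x ahead of the robot, y to its left, z up, the work surface at z = 0. Lengths are in m, angles in rad, forces in N, time in s.
With the tool pointing down it reaches from about 0.35 to 0.875 m from the base axis. Payload 4.2 kg.
Tool frame: the origin (TCP) lies midway between the tips of the shut fingers; the grasp point (between the pads) lies 19 mm behind it; z points along the fingers, y is the direction in which the jaws open and shut (so a half turn about z gives the same grasp; the last joint's range is limited). The gripper opens to 87 mm and grips with 3 to 60 N. Pads are 19 mm wide; open, the fingers measure 117 mm over their backs; the gripper's body (75 mm by 190 mm) begins 51 mm behind the grasp point.
Start: joints at [-1.054, 0.385, 0.008, 0, -1.194, -0.259], TCP at [0.159, -0.604, 0.223] pointing down, gripper open.
Joint ranges: [-3.14, 3.14], [-1.21, 2.06], [-1.07, 1.41], [-3.16, 2.05], [-2.99, -0.16], [-3.1, 3.1]. Speed limits (rad/s): [2.79, 2.79, 3.14, 3.14, 3.14, 3.14].

## Interface

Orientations are given as a unit quaternion [w, x, y, z].
In Python, from bench import robot, imaging gives the robot as it stands.
- The arm moves only by the tool servo_tool, never from a script. Its argument "rows" is a list of rows, each a list of 3 entries, a list of its own where there are three numbers: the opening, from 0 (shut) to 1 (fully open), then the shift along the tool's x, y, z in units of 250 mm (1.0 is 250 mm), then the turn about the tool's z in units of pi rad (1.0 is pi rad). In form: [[hand, [x, y, z], turn], ...]. A call has 1 to 20 rows; each row is the pose to reach, as a shift and turn from the pose commanded when the call began, along the tool's axes at that moment, turning the shorter way round; what a row does not reach only later rows make up. A row lasts 1/12 s, in which the tool goes at most 41.7 mm and 7.16 degrees, less where a joint would pass 70% of its speed; a pose out of reach is approached as far as the arm can. A call with a number of a shift or a turn outside -1 to 1 is refused whole. A call with a gripper value outside its range is refused whole. The fingers move at their own pace and stop on an object; "newtons" is the grip in N (left out, the last holds). Time passes only in rows, so rows that repeat a pose let the fingers close. It gives the time, the measured TCP pose, the force and the opening at its end, in the units of the state.
- robot.get_obs(): the state, without advancing time (a new reading comes with each control period).
- imaging.camera(name): name is "side" or "top" or "wrist"; returns a dict with "image" (400x640x3 uint8, blue, green, red), "range_z" (400x640 float32, m along the optical axis (not along the pixel's ray), 0 where there is no reading), "K" (3x3 intrinsics, pixels), "dist" ([k1, k2, p1, p2, k3] as OpenCV has them; the pictures are not rectified), "R" (3x3) and "t" (3): a world point X has camera coordinates R X + t. Camera axes: x right, y down, z forward; pixel columns grow to the right and rows downward; lengths in m; the calibration is good to about 2 mm. A picture is of the moment at which its call begins.
- robot.close_job(): hands the job in, once; it reports no verdict.
The state is a dict: "t": time; "qpos": joint angles; "qd": joint speeds; "joint_efforts": joint torques, N m; "position": TCP position; "ee_rot": TCP orientation; "ft_force": force on the tool from outside, world axes, zero at the start; "moment": the same for the moment, N m; "finger_gap": finger opening in m.
Only numpy, scipy, OpenCV 4.12 (cv2) and the standard library are available. Lean on these libraries where they do the work, as an engineer would, in place of code of your own. Each camera call takes 0.05 s, during which the arm holds its last target. There are 200 camera calls.

## Task

In the plate-stacking jig, slide the blue separator sheet along its ledge onto the orange plate until it is fully home against the end stop, and only then slide the magenta plate off its own ledge onto the sheet until it lies flat and fully home against the back stop. Slide both, do not lift them, and leave the other things on the bench where they are.

Things in the scene. Friction and masses are not known exactly. Their poses are not given: they have to be found in the camera images.
- jig: L-shaped stacking jig, aluminium and white plastic, fixed to the bench. Origin: bench surface under the nest centre. In its axes: nest x -49 to 45, y -67 to 67, floor z=12. Sheet ledge on its -y side, plate ledge on its -x side (towards the robot), both open at the outer end. Home: sheet origin x 0 to 2, y 0, z 56; magenta plate origin x 0 to 2, y 0, z 61 mm.
- sheet_ledge (a point): Middle of the sheet ledge's top, jig x=-2, y=-158, z=57: white track y -250 to -67, x -49 to 45 between two side rails (6 wide, tops z=66). The sheet slides along +y.
- plate_ledge (a point): Middle of the plate ledge's top, jig x=-108, y=0, z=62.5: white track x -168 to -49, y -67 to 67 between two side rails (6 wide, tops z=71.5). The plate slides along +x, dropping 1.5 mm onto the sheet.
- end_stop (a point): Aluminium end stop for the sheet on the jig's +y side: this point is the middle of its face, jig x=0, y=67, z=60; top z=72.
- back_stop (a point): Aluminium back stop for the magenta plate on the jig's +x side: this point is the middle of its face, jig x=45, y=0, z=70; top z=80.
- separator: Blue rigid sheet, 90 (x) x 146 (y) x 5 thick, about 90 g, with an upright lip across its -y end: 60 wide (x), 6 thick, top 27 above the underside. Origin on the underside, centred in x, 67 from the +y (leading) edge; lip's outer face (to push) at y=-79, inner at y=-73. Axes as the jig's; starts on the sheet ledge, 148 to 168 short of home.
- upper_plate: Magenta deep-well plate, 85 (x) x 127 (y) x 44 high, about 250 g; flange 8 high at the foot, body above it 81 x 123. Origin: centre of its underside, axes parallel to the jig's. Starts on the plate ledge, its origin 94 to 114 short of home in x.
- lower_plate: Orange deep-well plate, same shape as the magenta one, lying in the nest. Origin: centre of its underside.
- tip_box: Green pipette-tip box with pale lid, 70 x 100 x 44 high mm; origin at the centre of its underside. A bystander.
- tube_rack: Lime-green tube rack with coloured caps, 60 x 120 x 63 mm; origin at the centre of its underside. A bystander.
- reagent: Glass reagent bottle with blue cap, diameter 70, height 160 mm; origin at the centre of its underside. A bystander.
- wipes: Yellow canister, diameter 84, height 180 mm; origin at the centre of its underside. A bystander.
- glove_box: White and blue carton, 80 x 110 x 75 mm; origin at the centre of its underside. A bystander.
- beaker: Empty glass beaker, diameter 72, height 90 mm; origin at the centre of its underside. A bystander.
Things that resemble listed ones, but are neither listed nor needed, are in the scene too. What is meant by the separator is not red, and is the smaller of those in its own colour.

How it is judged:
By the outcome, as a careful person would: the job done as asked, in the order asked, and still so for the second after the job is handed in, with the robot touching nothing.
It also fails if it takes over 48 s, if anything falls off the work surface, if the arm or the gripper's body presses on something with over 40 N, if the wrist force passes 120 N, or if a joint passes its speed limit or range.

## Working session

There is one attempt and no reset: what is moved stays moved. The work goes in short steps, Python scripts to look and compute and a tool call to move; the robot and the scene stay as the last step left them, time stands still between calls to the robot, and variables do not carry over. Pictures are saved under pics/ and viewed, about 8 in all and at most 12, crops included, and the job is handed in when it is done.

Besides the shell and the picture viewer there is one more tool, called after "Emit:" in YAML: its name, and indented under it one key for each argument. servo_tool: Moves the arm, as the interface text tells. Its arguments: {"type":"object","properties":{"rows":{"type":"array","items":{"type":"array"}},"newtons":{"type":"number"}},"required":["rows"]}

```bash
mkdir -p pics; cat > h.py <<'E'
import numpy as np, cv2
from bench import robot, imaging
def cam(n):
    c=imaging.camera(n); c['pts']=None; return c
def world(c):
    h,w=c['range_z'].shape
    u,v=np.meshgrid(np.arange(w),np.arange(h))
    p=cv2.undistortPoints(np.stack([u,v],-1).reshape(-1,1,2).astype(np.float64),c['K'],c['dist']).reshape(h,w,2)
    z=c['range_z'][...,None]
    P=np.concatenate([p*z,z],-1)
    W=(P-c['t'])@c['R']
    W[c['range_z']==0]=np.nan
    return W
E
python3 - <<'E'
from h import *
print({k:np.round(v,3) if not isinstance(v,dict) else v for k,v in robot.get_obs().items()})
for n in ('top','side'):
    c=cam(n); np.savez(n+'.npz',**{k:v for k,v in c.items() if v is not None}); cv2.imwrite(f'pics/{n}0.png',c['image']); print(n,-c['R'].T@c['t'])
E
```

```text
{'t': np.float64(0.0), 'qpos': array([-1.054e+00,  3.860e-01,  7.000e-03, -1.000e-03, -1.194e+00,
       -2.590e-01]), 'qd': array([ 0.001, -0.001, -0.001,  0.001,  0.   , -0.   ]), 'joint_efforts': array([-0.0000e+00, -3.9066e+01,  1.8740e+01,  4.2200e+00,  1.1000e-02,
       -0.0000e+00]), 'position': array([ 0.159, -0.604,  0.221]), 'ee_rot': array([-0.   , -0.128,  0.992,  0.001]), 'ft_force': array([ 0.257, -0.485, -0.625]), 'moment': array([-0.021,  0.019,  0.037]), 'finger_gap': np.float64(0.087)}
top [ 0.3432374  -0.01549901  1.06262728]
side [0.41232746 0.82780505 0.95906981]
```

View pics/top0.png

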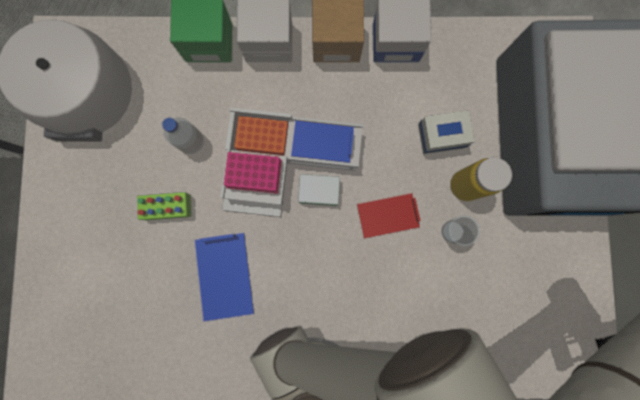

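View pics/side0.png

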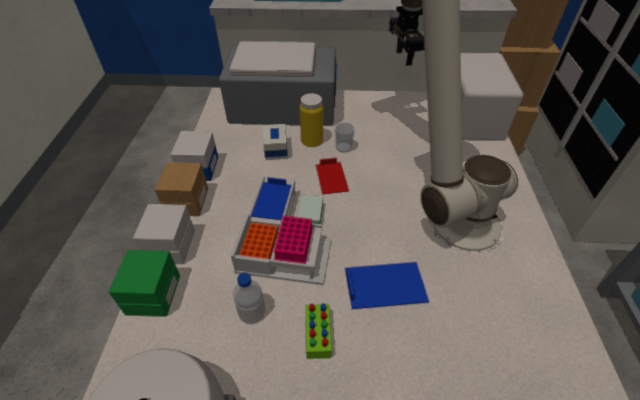

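The top view shows three sheet-like items: blue in the jig at (323,142), a larger loose blue one at (225,277) and a red one at (388,215). The one at (323,142) is the separator: it isn't red, it's the smaller blue one and it sits on the sheet ledge. The magenta plate is at (253,172), the orange plate at (261,134) and the tip box at (320,190).

```bash
cat > m.py <<'E'
from h import *
def analyse(n='top',c=None):
    c=c or dict(np.load(n+'.npz')); W=world(c); hsv=cv2.cvtColor(c['image'],cv2.COLOR_BGR2HSV)
    H,S,V=cv2.split(hsv)
    M={'blue':(H>105)&(H<130)&(S>130),'mag':(H>155)&(H<176)&(S>130),'org':(H<15)&(S>150)}
    for k,m in M.items():
        z=W[...,2]
        m=m&(z>0.03)&(z<0.13)&(W[...,0]>.45)&(W[...,0]<.85)
        m=cv2.morphologyEx(m.astype(np.uint8),cv2.MORPH_OPEN,np.ones((2,2)))
        nn,L,st,_=cv2.connectedComponentsWithStats(m)
        for i in range(1,nn):
            if st[i,4]<250: continue
            P=W[L==i]; top=np.nanmedian(P[:,2])
            Q=P[np.abs(P[:,2]-top)<.008]
            r=cv2.minAreaRect((Q[:,:2]*1000).astype(np.float32))
            print(n,k,st[i],'z',np.round(np.nanpercentile(P[:,2],[2,20,50,80,98])*1000,1),'rect',np.round(r[0],1),np.round(r[1],1),round(r[2],2))
    return c,W
if __name__=='__main__':
    for n in('top','side'): analyse(n)
    c=dict(np.load('top.npz')); im=c['image'][95:225,210:375]; cv2.imwrite('pics/crop0.png',cv2.resize(im,None,fx=4.5,fy=4.5,interpolation=cv2.INTER_CUBIC))
E
python3 m.py
```

```text
top blue [ 293  123   60   39 1920] z [58.9 60.9 62.5 64.  83.4] rect [587.5 -24.2] [138.5  85.3] 83.24
top mag [ 226  154   55   38 1779] z [ 76.3 105.1 106.8 108.4 110.4] rect [505.9 141.6] [118.7  76.8] 83.69
top org [ 237  118   51   36 1487] z [43.7 54.6 56.2 57.8 60. ] rect [606.9 127.5] [118.3  77.6] 83.62
side blue [ 253  179   39   41 1086] z [58.2 60.7 62.5 64.3 76.4] rect [585.4 -25.1] [161.9  90.4] 82.95
side mag [ 275  217   39   47 1441] z [ 63.3  88.7 106.1 107.8 109.9] rect [507.4 147.8] [121.7  78.1] 83.84
side org [ 240  224   39   36 1018] z [33.8 54.6 56.3 58.1 72.2] rect [603.2 132.7] [118.2  87.5] 83.67
```

View pics/crop0.png

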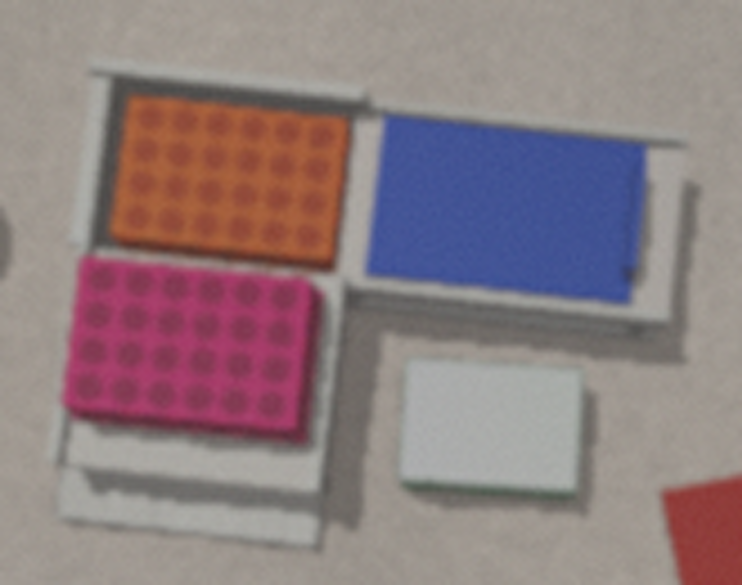

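The crop confirms it: the blue sheet is between the rails of the jig's -y ledge, with its lip at the right end near crop (635,230). The magenta plate sits on the near ledge. I'll work out the approach shift next.

```bash
cat > go.py <<'E'
from h import *
from scipy.spatial.transform import Rotation as Ro
YAW=-6.4
O=np.array([607,127.5]); a=np.radians(YAW); X=np.array([np.cos(a),np.sin(a)]); Y=np.array([-np.sin(a),np.cos(a)])
def j2w(x,y,z,O=O): p=O+x*X+y*Y; return np.array([p[0],p[1],z])/1000
def w2j(p,O=O): d=np.array(p[:2])*1000-O; return np.round([d@X,d@Y,p[2]*1000],1)
def plan(t,yaw):  # yaw: wanted world angle (deg) of tool y
    o=robot.get_obs(); q=o['ee_rot']; R=Ro.from_quat(np.r_[q[1:],q[0]]).as_matrix()
    s=R.T@(t-o['position'])/.25
    cur=np.degrees(np.arctan2(R[1,1],R[0,1])); d=-(yaw-cur)  # tool z down
    d=(d+90)%180-90
    print('t',round(o['t'],2),'pos',np.round(o['position']*1000,1),'jig',w2j(o['position']),'F',np.round(o['ft_force'],1),'gap',o['finger_gap'],'q6',np.round(o['qpos'][5],2))
    print('shift',np.round(s,3),'turn',np.round(d/180,3),'or',np.round((d-180*np.sign(d))/180,3),'tooly',cur)
E
python3 -c "
from go import *
plan(j2w(-19.1*0-2.5,-260,.221*1000),YAW)"
```

```text
t 0.1 pos [ 159.2 -603.8  221.6] jig [-363.5 -776.7  221.6] F [ 0.6  0.2 -0.5] gap 0.08707530177563932 q6 -0.26
shift [-2.093  1.406  0.005] turn -0.382 or 0.618 tooly 104.76102818817151
```

Emit:
servo_tool:
  rows:
    - [0.29,[-1,0.67,0],0]
    - [0.29,[-1,0.67,0],0]
    - [0.29,[-1,0.67,0],0]
    - [0.29,[-1,0.67,0],0]
    - [0.29,[-1,0.67,0],0]
    - [0.29,[-1,0.67,0],0]
    - [0.29,[-1,0.67,0],0]
    - [0.29,[-1,0.67,0],0]

```text
t: 0.77
position: [0.361, -0.375, 0.2224]
ee_rot: [0.0, -0.131, 0.991, 0.0]
ft_force: [-0.2, 0.5, 0.1]
finger_gap: 0.0417
```

Emit:
servo_tool:
  rows:
    - [0.29,[-1,0.67,0],-0.382]
    - [0.29,[-1,0.67,0],-0.382]
    - [0.29,[-1,0.67,0],-0.382]
    - [0.29,[-1,0.67,0],-0.382]
    - [0.29,[-1,0.67,0],-0.382]
    - [0.29,[-1,0.67,0],-0.382]
    - [0.29,[-1,0.67,0],-0.382]
    - [0.29,[-1,0.67,0],-0.382]
    - [0.29,[-1,0.67,0],-0.382]
    - [0.29,[-1,0.67,0],-0.382]

```text
t: 1.6
position: [0.5578, -0.1519, 0.2216]
ee_rot: [-0.001, -0.669, 0.743, 0.001]
ft_force: [-0.9, 0.4, 0.7]
finger_gap: 0.0253
```

```bash
python3 - <<'E'
from go import *
plan(j2w(-2.5,-262,120),YAW)
c=cam('wrist'); np.savez('w1.npz',**{k:v for k,v in c.items() if v is not None}); cv2.imwrite('pics/w1.png',c['image'])
import m; m.analyse('wrist',c)
E
```

```text
t 1.6 pos [ 557.8 -151.9  221.6] jig [ -17.7 -283.1  221.6] F [-0.9  0.4  0.7] gap 0.025263571631568713 q6 -0.12
shift [-0.084 -0.062  0.406] turn 0.002 or -0.998 tooly 173.94768697243
wrist blue [212   0  41  33 973] z [74.2 75.3 75.9 76.6 77.5] rect [ 613.6 -317.4] [29.5 27.5] 7.35
wrist blue [ 41  88  33 118 411] z [55.4 57.  58.  58.9 60. ] rect [ 819.3 -221. ] [  4.8 122.4] 0.21
wrist blue [296 241  47  11 286] z [ 60.8  62.   79.7 113.6 305.5] rect [568.4 -94.5] [ 2.2 31.7] 83.07
wrist blue [ 289  283   54   27 1396] z [ 60.1  61.4  62.   62.6 317.2] rect [571.8 -30.6] [34.4 58.5] 81.43
```

View pics/w1.png

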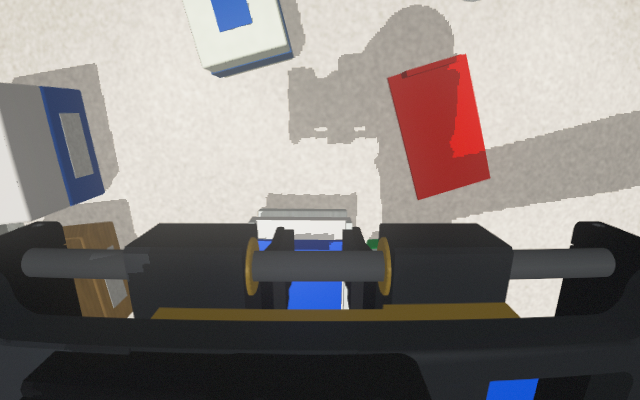

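The wrist view shows the ledge's open end at (303,215) and the sheet with its lip at rows 240-250, between the fingers. I'll read the lip's position from the depth data.

```bash
python3 - <<'E'
from go import *
for n in ('w1','top','side'):
    c=dict(np.load(n+'.npz')); W=world(c)*1000; H,S,V=cv2.split(cv2.cvtColor(c['image'],cv2.COLOR_BGR2HSV))
    J=np.stack([(W[...,:2]-O)@X,(W[...,:2]-O)@Y,W[...,2]],-1)
    reg=(abs(J[...,0])<70)&(J[...,1]<-60)&(J[...,1]>-270)
    b=(H>105)&(H<130)&(S>120)&reg
    l=b&(J[...,2]>70)&(J[...,2]<92)
    s=b&(abs(J[...,2]-62)<4)
    for k,m in(('lip',l),('sheet',s)):
        if m.sum()>5: print(n,k,m.sum(),'x',np.round(np.percentile(J[m][:,0],[1,50,99]),1),'y',np.round(np.percentile(J[m][:,1],[1,50,99]),1),'z',np.round(np.percentile(J[m][:,2],[1,50,99]),1))
    g=(S<60)&(J[...,0]>-75)&(J[...,0]<70)&(J[...,1]<-60)&(J[...,1]>-275)&(abs(J[...,2]-61)<12)
    if g.sum()>5: print(n,'track/rails',g.sum(),'x',np.round(np.percentile(J[g][:,0],[2,98]),1),'y',np.round(np.percentile(J[g][:,1],[2,98]),1))
E
```

```text
w1 lip 223 x [-29.4 -12.4   3.6] y [-226.1 -225.4 -224.2] z [70.2 78.7 85.3]
w1 sheet 1724 x [-44.1 -16.5  41.3] y [-225.8 -165.9 -145.5] z [59.  62.  64.6]
w1 track/rails 1907 x [-51.   45.8] y [-247.4 -152.4]
top lip 43 x [-29.1  -1.7  28.2] y [-221.4 -219.4 -217.8] z [74.1 83.9 88.9]
top sheet 1889 x [-42.7  -0.8  42.4] y [-217.7 -150.   -82. ] z [58.8 62.4 65.7]
top track/rails 1111 x [-59.1  51.6] y [-244.2  -63.1]
side lip 65 x [-28.9  -2.5  25.7] y [-219.8 -217.  -214.2] z [70.4 77.3 86.8]
side sheet 993 x [-44.2  -0.7  43.2] y [-218.3 -144.   -76.9] z [58.6 62.3 65.6]
side track/rails 434 x [-53.   52.6] y [-242.   -61.2]
```

```bash
python3 -c "
from go import *
plan(j2w(-1.5,-252,64),YAW)"
```

```text
t 1.65 pos [ 557.5 -152.4  221.7] jig [ -18.  -283.6  221.7] F [-0.2 -0.2  0.3] gap 0.025249299457283873 q6 -0.12
shift [-0.126 -0.068  0.631] turn 0.002 or -0.998 tooly 173.9514905580888
```

Emit:
servo_tool:
  rows:
    - [0.29,[-0.126,-0.068,0.15],0]
    - [0.29,[-0.126,-0.068,0.3],0]
    - [0.29,[-0.126,-0.068,0.45],0]
    - [0.29,[-0.126,-0.068,0.55],0]
    - [0.29,[-0.126,-0.068,0.6],0]
    - [0.29,[-0.126,-0.068,0.63],0]
    - [0.29,[-0.126,-0.068,0.63],0]

```text
t: 2.23
position: [0.5766, -0.1239, 0.0631]
ee_rot: [-0.002, -0.665, 0.746, 0.001]
ft_force: [0.0, 0.1, -0.4]
finger_gap: 0.0252
```

```bash
python3 - <<'E'
from go import *
plan(j2w(-1.5,-85.5,64),YAW)
c=cam('wrist'); cv2.imwrite('pics/w2.png',c['image'][180:330,200:440].repeat(3,0).repeat(3,1))
E
```

```text
t 2.23 pos [ 576.6 -123.9   63.1] jig [  -2.2 -253.2   63.1] F [ 0.   0.1 -0.4] gap 0.025235511563578953 q6 -0.18
shift [-0.671 -0.001 -0.004] turn -0.001 or 0.999 tooly 173.43143856664315
```

View pics/w2.png

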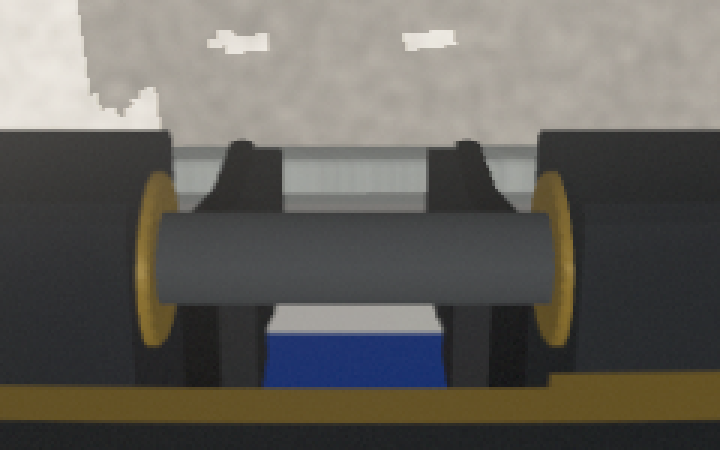

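The fingers are down behind the lip: the blue lip shows between them at crop (355,360), with white track before it. I'll push now.

Emit:
servo_tool:
  rows:
    - [0.29,[-0.03,0,0],0]
    - [0.29,[-0.06,0,0],0]
    - [0.29,[-0.09,0,0],0]
    - [0.29,[-0.12,0,0],0]
    - [0.29,[-0.15,0,0],0]
    - [0.29,[-0.18,0,0],0]
    - [0.29,[-0.21,0,0],0]
    - [0.29,[-0.24,0,0],0]
    - [0.29,[-0.27,0,0],0]
    - [0.29,[-0.3,0,0],0]
    - [0.29,[-0.33,0,0],0]
    - [0.29,[-0.36,0,0],0]

```text
t: 3.28
position: [0.5881, -0.0334, 0.065]
ee_rot: [-0.0, -0.666, 0.746, 0.0]
ft_force: [-0.4, -1.1, 0.4]
finger_gap: 0.0252
```

```bash
python3 - <<'E'
from go import *
plan(j2w(-1.5,-85.5,64),YAW)
c=cam('top'); import m; m.analyse('top',c)
E
```

```text
t 3.28 pos [588.1 -33.4  65. ] jig [  -0.9 -162.    65. ] F [-0.4 -1.1  0.4] gap 0.025159123008915037 q6 -0.33
shift [-0.306  0.003  0.004] turn -0.0 or 1.0 tooly 173.53260304665338
top blue [266 130  48  29 961] z [ 59.   60.9  62.5  64.  149.9] rect [584.1  59.4] [113.7  69.4] 89.89
```

Emit:
servo_tool:
  rows:
    - [0.29,[-0.03,0,0],0]
    - [0.29,[-0.06,0,0],0]
    - [0.29,[-0.09,0,0],0]
    - [0.29,[-0.12,0,0],0]
    - [0.29,[-0.15,0,0],0]
    - [0.29,[-0.18,0,0],0]
    - [0.29,[-0.21,0,0],0]
    - [0.29,[-0.23,0,0],0]
    - [0.29,[-0.25,0,0],0]
    - [0.29,[-0.26,0,0],0]
    - [0.29,[-0.27,0,0],0]

```text
t: 4.25
position: [0.5956, 0.0333, 0.065]
ee_rot: [-0.0, -0.666, 0.746, 0.0]
ft_force: [0.6, -0.4, -0.5]
finger_gap: 0.0252
```

Emit:
servo_tool:
  rows:
    - [0.29,[-0.01,0,0],0]
    - [0.29,[-0.02,0,0],0]
    - [0.29,[-0.02,0,0],0]

```text
t: 4.5
position: [0.5963, 0.0383, 0.065]
ee_rot: [0.0, -0.666, 0.746, 0.0]
ft_force: [-0.3, 0.2, -0.7]
finger_gap: 0.0249
```

```bash
python3 - <<'E'
from go import *
plan(j2w(-1.5,-85.5,64),YAW)
for n in('top','side'):
    c=cam(n); W=world(c)*1000; H,S,V=cv2.split(cv2.cvtColor(c['image'],cv2.COLOR_BGR2HSV))
    J=np.stack([(W[...,:2]-O)@X,(W[...,:2]-O)@Y,W[...,2]],-1)
    s=(H>105)&(H<130)&(S>120)&(abs(J[...,0])<60)&(abs(J[...,1])<110)&(abs(J[...,2]-62)<6)
    print(n,'x',np.round(np.percentile(J[s][:,0],[1,99]),1),'y',np.round(np.percentile(J[s][:,1],[1,99]),1),'z',np.median(J[s][:,2]))
    cv2.imwrite(f'pics/{n}1.png',c['image'])
c=cv2.imread('pics/top1.png')[90:225,205:375]; cv2.imwrite('pics/top1c.png',cv2.resize(c,None,fx=4,fy=4,interpolation=cv2.INTER_CUBIC))
E
```

```text
t 4.5 pos [596.3  38.3  65. ] jig [ -0.7 -89.9  65. ] F [-0.3  0.2 -0.7] gap 0.02491461787503437 q6 -0.45
shift [-0.017  0.003  0.004] turn -0.0 or 1.0 tooly 173.53736349917344
top x [-44.2  23. ] y [-70.7  62.8] z 62.00924345994446
side x [-45.1  42.7] y [-73.5  62.9] z 61.71567984134115
```

View pics/top1c.png

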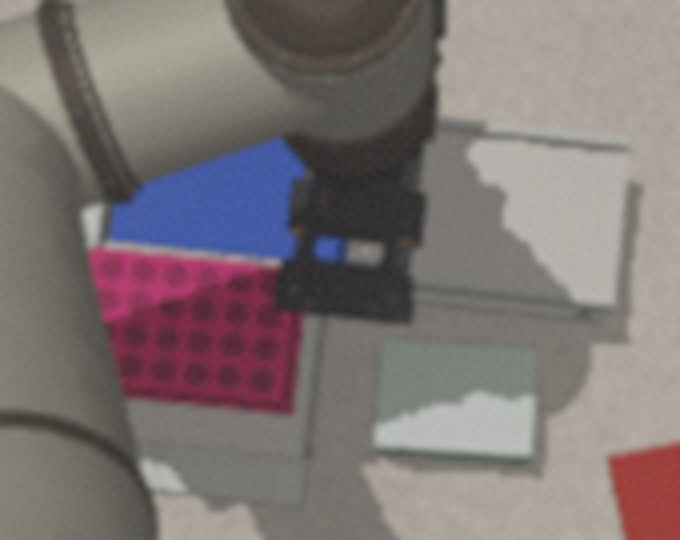

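The sheet is over the orange plate with a thin gap left at the end stop, near crop (103,230). I'll creep on until the force rises.

Emit:
servo_tool:
  rows:
    - [0.29,[-0.006,0,0],0]
    - [0.29,[-0.012,0,0],0]
    - [0.29,[-0.018,0,0],0]
    - [0.29,[-0.02,0,0],0]
    - [0.29,[-0.02,0,0],0]

```text
t: 5.02
position: [0.5967, 0.0429, 0.065]
ee_rot: [-0.0, -0.666, 0.746, -0.0]
ft_force: [-0.3, 0.0, -0.4]
finger_gap: 0.0254
```

Emit:
servo_tool:
  rows:
    - [0.29,[-0.006,0,0],0]
    - [0.29,[-0.01,0,0],0]
    - [0.29,[-0.01,0,0],0]
    - [0.29,[-0.01,0,0],0]

```text
t: 5.35
position: [0.5966, 0.0432, 0.0651]
ee_rot: [-0.002, -0.666, 0.746, -0.001]
ft_force: [0.0, -7.8, 0.5]
finger_gap: 0.0253
```

Emit:
servo_tool:
  rows:
    - [0.29,[-0.006,0,0],0]
    - [0.29,[-0.01,0,0],0]
    - [0.29,[-0.01,0,0],0]
    - [0.29,[-0.01,0,0],0]

```text
t: 5.68
position: [0.5964, 0.0433, 0.0653]
ee_rot: [-0.003, -0.666, 0.746, -0.001]
ft_force: [0.4, -15.9, 1.0]
finger_gap: 0.0253
```

```bash
python3 - <<'E'
from go import *
plan(j2w(-1.5,-85.5,64),YAW)
c=cam('side'); cv2.imwrite('pics/s2.png',cv2.resize(c['image'][165:285,220:340],None,fx=5,fy=5,interpolation=cv2.INTER_CUBIC))
E
```

```text
t 5.68 pos [596.4  43.3  65.3] jig [ -1.1 -84.9  65.3] F [  0.4 -15.9   1. ] gap 0.025254731885439207 q6 -0.46
shift [0.002 0.002 0.005] turn -0.001 or 0.999 tooly 173.48560278637805
```

View pics/s2.png

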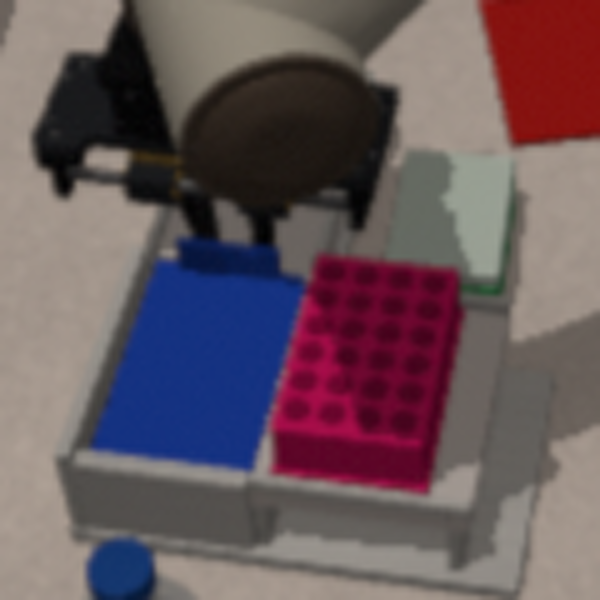

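The sheet is home: its leading edge is tight against the end stop along crop row 460, the lip is clear of the magenta plate, and the force rose to 16 N with no motion. I'll back off, rise and turn for the plate.

Emit:
servo_tool:
  rows:
    - [0.29,[0.06,0,0],0]
    - [0.29,[0.1,0,0],0]
    - [0.29,[0.1,0,0],0]
    - [0.29,[0.1,0,-0.15],0]
    - [0.29,[0.1,0,-0.3],0]
    - [0.29,[0.1,0,-0.45],0]
    - [0.29,[0.1,0,-0.6],0]
    - [0.29,[0.1,0,-0.6],0]

```text
t: 6.4
position: [0.5992, 0.024, 0.2246]
ee_rot: [0.007, -0.667, 0.745, -0.005]
ft_force: [1.8, 0.2, 1.2]
finger_gap: 0.0253
```

```bash
python3 - <<'E'
from go import *
plan(j2w(-172,2,215),YAW+90)
c=cam('top'); import m; m.analyse('top',c)
W=world(c)*1000; H,S,V=cv2.split(cv2.cvtColor(c['image'],cv2.COLOR_BGR2HSV))
J=np.stack([(W[...,:2]-O)@X,(W[...,:2]-O)@Y,W[...,2]],-1)
s=(H>105)&(H<130)&(S>120)&(abs(J[...,0])<60)&(abs(J[...,1])<110)&(abs(J[...,2]-62)<6)
print('x',np.round(np.percentile(J[s][:,0],[1,99]),1),'y',np.round(np.percentile(J[s][:,1],[1,99]),1))
s=(H>155)&(H<176)&(S>120)&(J[...,0]>-200)
for lo,hi in((63,90),(102,112)):
    q=s&(J[...,2]>lo)&(J[...,2]<hi)
    print(lo,q.sum(),'x',np.round(np.percentile(J[q][:,0],[1,99]),1),'y',np.round(np.percentile(J[q][:,1],[1,99]),1))
E
```

```text
t 6.4 pos [599.2  24.  224.6] jig [   3.8 -103.7  224.6] F [1.8 0.2 1.2] gap 0.02525440595439142 q6 -0.42
shift [-0.423  0.703  0.028] turn -0.5 or 0.5 tooly 173.64499683393822
top blue [ 233  117   52   39 1421] z [ 58.1  60.1  61.9  63.4 310.1] rect [604.6 131.4] [126.2  87.4] 83.51
top mag [ 227  154   55   39 1745] z [ 71.4 104.9 106.7 108.3 110.3] rect [505.9 141.5] [118.4  77.3] 83.96
x [-43.8  41.8] y [-62.7  68.7]
63 70 x [-140.9  -64.3] y [-56.8  50.5]
102 1691 x [-139.5  -62.2] y [-55.7  62.6]
```

Emit:
servo_tool:
  rows:
    - [0.85,[-0.42,0.7,0.03],0.5]
    - [0.85,[-0.42,0.7,0.03],0.5]
    - [0.85,[-0.42,0.7,0.03],0.5]
    - [0.85,[-0.42,0.7,0.03],0.5]
    - [0.85,[-0.42,0.7,0.03],0.5]
    - [0.85,[-0.42,0.7,0.03],0.5]
    - [0.85,[-0.42,0.7,0.03],0.5]
    - [0.85,[-0.42,0.7,0.03],0.5]
    - [0.85,[-0.42,0.7,0.03],0.5]
    - [0.85,[-0.42,0.7,0.03],0.5]
    - [0.85,[-0.42,0.7,0.03],0.5]
    - [0.85,[-0.42,0.7,0.03],0.5]
    - [0.85,[-0.42,0.7,0.03],0.5]
    - [0.85,[-0.42,0.7,0.03],0.5]
    - [0.85,[-0.42,0.7,0.03],0.5]

```text
t: 7.7
position: [0.432, 0.1472, 0.2068]
ee_rot: [-0.001, 0.055, 0.999, -0.0]
ft_force: [0.3, 0.1, 0.5]
finger_gap: 0.0739
```

```bash
python3 - <<'E'
from go import *
plan(j2w(-172,3,66),YAW+90)
c=cam('wrist'); cv2.imwrite('pics/w3.png',c['image'])
E
```

```text
t 7.7 pos [432.  147.2 206.8] jig [-176.1    0.   206.8] F [0.3 0.1 0.5] gap 0.07389440478881709 q6 -2.37
shift [-0.017  0.012  0.563] turn 0.001 or -0.999 tooly 83.72768981181875
```

View pics/w3.png

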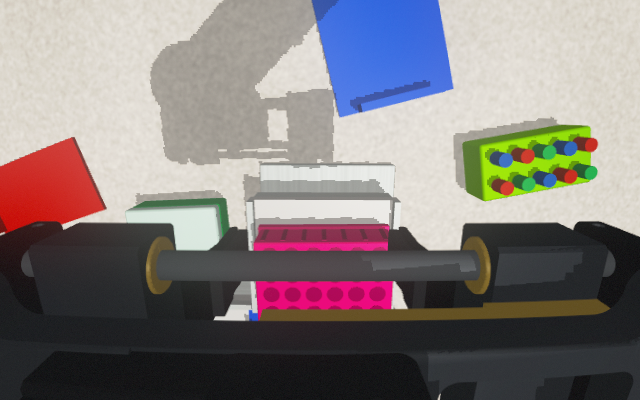

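The wrist view shows the magenta plate centred at (322,270) between the fingers and the plate ledge's open end at (325,205). Before going down I'll check that the wrist camera clears the plate.

```bash
python3 - <<'E'
from go import *
c=np.load('w1.npz'); p=-c['R'].T@c['t']; print('cam J',w2j(p),'tcp z 221.6, J -18,-283')
E
```

```text
cam J [ -17.8 -351.7  383.7] tcp z 221.6, J -18,-283
```

Emit:
servo_tool:
  rows:
    - [0.85,[-0.015,0.01,0.15],0]
    - [0.85,[-0.015,0.01,0.27],0]
    - [0.85,[-0.015,0.01,0.34],0]
    - [0.85,[-0.015,0.01,0.36],0]
    - [0.85,[-0.015,0.01,0.36],0]

```text
t: 8.17
position: [0.4357, 0.1486, 0.1163]
ee_rot: [-0.001, 0.056, 0.998, -0.001]
ft_force: [0.1, 0.3, 0.1]
finger_gap: 0.074
```

Emit:
servo_tool:
  rows:
    - [0.85,[0,0,0.1],0]
    - [0.85,[0,0,0.16],0]
    - [0.85,[0,0,0.19],0]
    - [0.85,[0,0,0.2],0]
    - [0.85,[0,0,0.2],0]

```text
t: 8.58
position: [0.437, 0.1495, 0.0682]
ee_rot: [0.0, 0.056, 0.998, 0.0]
ft_force: [-0.0, -0.2, -0.3]
finger_gap: 0.0743
```

Emit:
servo_tool:
  rows:
    - [0.85,[-0.03,0,0],0]
    - [0.85,[-0.06,0,0],0]
    - [0.85,[-0.09,0,0],0]
    - [0.85,[-0.12,0,0],0]
    - [0.85,[-0.15,0,0],0]
    - [0.85,[-0.18,0,0],0]
    - [0.85,[-0.21,0,0],0]
    - [0.85,[-0.24,0,0],0]
    - [0.85,[-0.24,0,0],0]

```text
t: 9.33
position: [0.4983, 0.1426, 0.0675]
ee_rot: [0.001, 0.057, 0.998, 0.0]
ft_force: [-0.3, -0.8, -0.5]
finger_gap: 0.0737
```

```bash
python3 - <<'E'
from go import *
plan(j2w(-52,3,66),YAW+90)
import m; m.analyse('side',cam('side'))
E
```

```text
t 9.33 pos [498.3 142.6  67.5] jig [-109.8    2.9   67.5] F [-0.3 -0.8 -0.5] gap 0.07365758984810669 q6 -2.28
shift [-0.231  0.001  0.006] turn -0.001 or 0.999 tooly 83.50498893115729
side blue [240 214  28  44 689] z [ 58.3  60.6  62.1  64.5 106.5] rect [624.6 126.2] [142.7  53.4] 88.42
side mag [259 215  34  47 860] z [ 66.4  83.3 105.8 108.  180.4] rect [550.7 142.1] [119.8  74.2] 84.29
```

Emit:
servo_tool:
  rows:
    - [0.85,[-0.02,0,0.003],0]
    - [0.85,[-0.04,0,0.006],0]
    - [0.85,[-0.06,0,0.006],0]
    - [0.85,[-0.08,0,0.006],0]
    - [0.85,[-0.1,0,0.006],0]
    - [0.85,[-0.12,0,0.006],0]
    - [0.85,[-0.14,0,0.006],0]
    - [0.85,[-0.16,0,0.006],0]
    - [0.85,[-0.18,0,0.006],0]
    - [0.85,[-0.19,0,0.006],0]
    - [0.85,[-0.2,0,0.006],0]
    - [0.85,[-0.2,0,0.006],0]

```text
t: 10.38
position: [0.5466, 0.1368, 0.066]
ee_rot: [0.0, 0.056, 0.998, 0.0]
ft_force: [0.5, 0.5, 0.5]
finger_gap: 0.0739
```

Emit:
servo_tool:
  rows:
    - [0.85,[-0.006,0,0],0]
    - [0.85,[-0.012,0,0],0]
    - [0.85,[-0.018,0,0],0]
    - [0.85,[-0.02,0,0],0]
    - [0.85,[-0.02,0,0],0]

```text
t: 10.8
position: [0.5508, 0.1363, 0.0661]
ee_rot: [0.0, 0.056, 0.998, 0.0]
ft_force: [-1.9, 0.2, 0.7]
finger_gap: 0.074
```

```bash
python3 - <<'E'
from go import *
plan(j2w(-49.5,3,66),YAW+90)
c=cam('side'); cv2.imwrite('pics/s3.png',cv2.resize(c['image'][165:285,220:340],None,fx=5,fy=5,interpolation=cv2.INTER_CUBIC))
import m; m.analyse('side',c)
E
```

```text
t 10.8 pos [550.8 136.3  66.1] jig [-56.8   2.4  66.1] F [-1.9  0.2  0.7] gap 0.07395796764398056 q6 -2.21
shift [-0.029  0.002  0.   ] turn -0.0 or 1.0 tooly 83.53163721933086
side mag [239 213  34  47 782] z [ 66.5  80.2 104.5 107.  179.3] rect [602.6 137.3] [119.4  73.9] 83.56
```

View pics/s3.png

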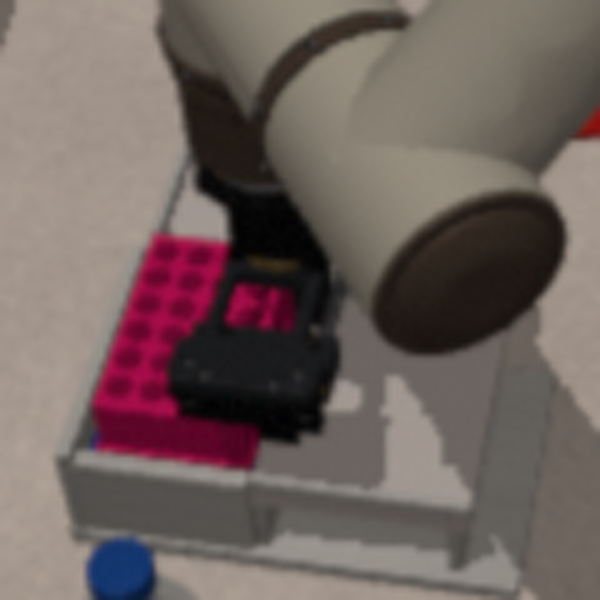

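The plate is nearly home, with a sliver of blue still showing at crop (93,440) by the back stop. I'll creep to contact.

Emit:
servo_tool:
  rows:
    - [0.85,[-0.006,0,0],0]
    - [0.85,[-0.012,0,0],0]
    - [0.85,[-0.018,0,0],0]
    - [0.85,[-0.022,0,0],0]
    - [0.85,[-0.022,0,0],0]

```text
t: 11.27
position: [0.5564, 0.1355, 0.066]
ee_rot: [0.0, 0.057, 0.998, -0.0]
ft_force: [-1.8, 0.0, 0.8]
finger_gap: 0.0737
```

Emit:
servo_tool:
  rows:
    - [0.85,[-0.005,0,0],0]
    - [0.85,[-0.01,0,0],0]
    - [0.85,[-0.01,0,0],0]
    - [0.85,[-0.01,0,0],0]

```text
t: 11.6
position: [0.5589, 0.1352, 0.0661]
ee_rot: [0.0, 0.056, 0.998, -0.0]
ft_force: [-1.8, 0.2, 1.1]
finger_gap: 0.0746
```

Emit:
servo_tool:
  rows:
    - [0.85,[-0.005,0,0],0]
    - [0.85,[-0.01,0,0],0]
    - [0.85,[-0.01,0,0],0]
    - [0.85,[-0.01,0,0],0]

```text
t: 11.93
position: [0.5593, 0.1351, 0.066]
ee_rot: [-0.002, 0.057, 0.998, -0.0]
ft_force: [-7.2, 2.3, 4.5]
finger_gap: 0.0739
```

Emit:
servo_tool:
  rows:
    - [0.85,[-0.004,0,0],0]
    - [0.85,[-0.008,0,0],0]
    - [0.85,[-0.008,0,0],0]
    - [0.85,[-0.008,0,0],0]

```text
t: 12.27
position: [0.5595, 0.1349, 0.0659]
ee_rot: [-0.004, 0.057, 0.998, -0.001]
ft_force: [-12.2, 4.6, 7.5]
finger_gap: 0.0739
```

Firm contact at 12 N with no motion. I'll back off, rise and look.

Emit:
servo_tool:
  rows:
    - [0.85,[0.03,0,0],0]
    - [0.85,[0.1,0,0],0]
    - [0.85,[0.1,0,0],0]
    - [0.85,[0.1,0,-0.15],0]
    - [0.85,[0.1,0,-0.3],0]
    - [0.85,[0.2,0,-0.45],0]
    - [0.85,[0.35,0,-0.6],0]
    - [0.85,[0.5,0,-0.7],0]
    - [0.85,[0.5,0,-0.7],0]
    - [0.85,[0.5,0,-0.7],0]
    - [0.85,[0.5,0,-0.7],0]

```text
t: 13.18
position: [0.4397, 0.1495, 0.2425]
ee_rot: [0.002, 0.056, 0.998, 0.001]
ft_force: [0.1, -0.1, -0.4]
finger_gap: 0.0741
```

```bash
python3 - <<'E'
from go import *
plan(j2w(-49.5,3,66),YAW+90)
import m
out=[]
for n,(a,b,c_,d) in (('top',(95,225,200,350)),('side',(165,295,220,370))):
    c=cam(n); m.analyse(n,c); W=world(c)*1000; H,S,V=cv2.split(cv2.cvtColor(c['image'],cv2.COLOR_BGR2HSV))
    J=np.stack([(W[...,:2]-O)@X,(W[...,:2]-O)@Y,W[...,2]],-1)
    for k,s in (('mag',(H>155)&(H<176)&(S>120)&(abs(J[...,2]-105)<6)),('blue',(H>105)&(H<130)&(S>110)&(abs(J[...,2]-70)<25))):
        q=s&(abs(J[...,0])<60)&(abs(J[...,1])<100)
        if q.sum()<5: continue
        print(n,k,q.sum(),'x',np.round(np.percentile(J[q][:,0],[1,99]),1),'y',np.round(np.percentile(J[q][:,1],[1,99]),1),'z',np.round(np.median(J[q][:,2]),1))
        if k=='mag':
            A=np.c_[J[q][:,:2],np.ones(q.sum())]; print('tilt/z0',np.round(np.linalg.lstsq(A,J[q][:,2],rcond=None)[0],4))
    out.append(cv2.resize(c['image'][a:b,c_:d],(400,347),interpolation=cv2.INTER_CUBIC))
cv2.imwrite('pics/fin.png',np.hstack(out))
E
```

```text
t 13.18 pos [439.7 149.5 242.5] jig [-168.7    3.2  242.5] F [ 0.1 -0.1 -0.4] gap 0.07410964450403523 q6 -2.36
shift [-0.474 -0.003  0.708] turn -0.0 or 1.0 tooly 83.59709905437424
top mag [ 232  111   55   38 1688] z [ 87.1 103.8 105.6 107.3 109.3] rect [608.5 128.6] [118.5  77.2] 83.38
top mag 1671 x [-36.2  41.2] y [-56.9  62. ] z 105.7
tilt/z0 [ 1.000000e-03 -6.600000e-03  1.057033e+02]
top blue 175 x [-44.3  40.6] y [-73.7  67.9] z 63.3
side mag [ 237  213   41   46 1433] z [ 61.8  83.9 104.6 106.5 108.7] rect [609.4 135. ] [123.2  77.1] 83.85
side mag 1070 x [-36.   42.2] y [-52.6  66.8] z 105.6
tilt/z0 [ 4.70000e-03 -1.38000e-02  1.05623e+02]
side blue 89 x [-45.3 -35.5] y [-70.5  63.2] z 61.7
```

View pics/fin.png

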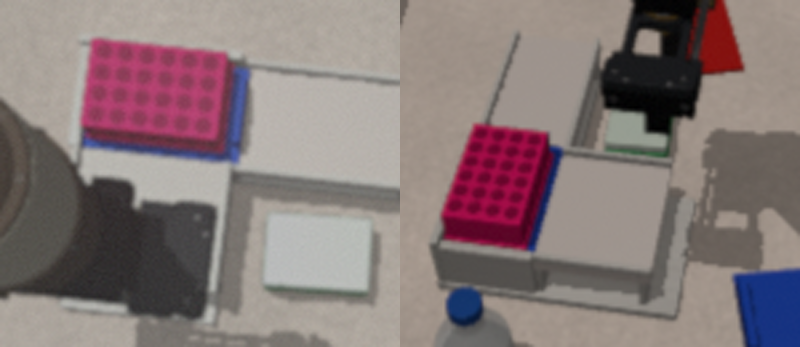

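Both look home. I'll compare the plate's tilt and the lip's position with the first images to cancel camera bias.

```bash
python3 - <<'E'
from go import *
for n in ('top','side'):
  for tag,c in (('start',dict(np.load(n+'.npz'))),('now',cam(n))):
    W=world(c)*1000; H,S,V=cv2.split(cv2.cvtColor(c['image'],cv2.COLOR_BGR2HSV))
    J=np.stack([(W[...,:2]-O)@X,(W[...,:2]-O)@Y,W[...,2]],-1)
    q=(H>155)&(H<176)&(S>120)&(abs(J[...,2]-106)<6)&(J[...,0]>-200)&(abs(J[...,0])<200)&(abs(J[...,1])<100)
    r=np.linalg.lstsq(np.c_[J[q][:,:2]-J[q][:,:2].mean(0),np.ones(q.sum())],J[q][:,2],rcond=None)[0]
    print(n,tag,'mag mean',np.round(J[q].mean(0),1),'tilt',np.round(r,4))
    b=(H>105)&(H<130)&(S>110)&(J[...,2]>68)&(J[...,2]<92)&(abs(J[...,0])<45)&(J[...,1]<-60)&(J[...,1]>-270)
    if b.sum()>4: print('  lip',b.sum(),np.round(np.median(J[b],0),1), 'x',np.round(np.percentile(J[b][:,0],[2,98]),1))
E
```

```text
top start mag mean [-101.2    3.6  107. ] tilt [3.300000e-03 2.600000e-03 1.069696e+02]
  lip 51 [  -1.7 -219.6   83.9] x [-30.   27.5]
top now mag mean [  1.9   2.5 105.9] tilt [ 3.000000e-03 -7.000000e-03  1.058748e+02]
  lip 61 [ -5.  -71.1  84.5] x [-31.1  27.1]
side start mag mean [-100.    11.9  106.8] tilt [ 4.100000e-03 -2.800000e-03  1.068212e+02]
  lip 72 [  -1.4 -217.    76.6] x [-28.5  25.9]
side now mag mean [  2.7  10.4 105.5] tilt [ 1.300000e-03 -9.400000e-03  1.055421e+02]
```

The heights fit: the 1 mm tilt matches the sheet bridging the ledge edge (57) and the orange plate (56). The lip moved 148.5 mm by camera against about 150 mm by contact, which is ambiguous at this pixel size. I'll touch the lip again to check the sheet wasn't dragged back.

```bash
python3 -c "
from go import *
plan(j2w(-1,-115,235),YAW)"
```

```text
t 13.38 pos [439.5 148.7 239.8] jig [-168.8    2.4  239.8] F [-1.   0.4 -0.2] gap 0.07376209612370925 q6 -2.36
shift [-0.672 -0.468  0.019] turn 0.499 or -0.501 tooly 83.48195955273168
```

Emit:
servo_tool:
  rows:
    - [0.29,[-0.67,-0.47,0.02],-0.5]
    - [0.29,[-0.67,-0.47,0.02],-0.5]
    - [0.29,[-0.67,-0.47,0.02],-0.5]
    - [0.29,[-0.67,-0.47,0.02],-0.5]
    - [0.29,[-0.67,-0.47,0.02],-0.5]
    - [0.29,[-0.67,-0.47,0.02],-0.5]
    - [0.29,[-0.67,-0.47,0.02],-0.5]
    - [0.29,[-0.67,-0.47,0.02],-0.5]
    - [0.29,[-0.67,-0.47,0.02],-0.5]
    - [0.29,[-0.67,-0.47,0.02],-0.5]
    - [0.29,[-0.67,-0.47,0.02],-0.5]
    - [0.29,[-0.67,-0.47,0.02],-0.5]
    - [0.29,[-0.67,-0.47,0.02],-0.5]
    - [0.29,[-0.67,-0.47,0.02],-0.5]
    - [0.29,[-0.67,-0.47,0.02],-0.5]

```text
t: 14.63
position: [0.5924, 0.0128, 0.2346]
ee_rot: [-0.001, -0.665, 0.747, 0.0]
ft_force: [0.8, 0.2, 0.3]
finger_gap: 0.0254
```

```bash
python3 -c "
from go import *
plan(j2w(-1,-103,65),YAW)"
```

```text
t 14.63 pos [592.4  12.8 234.6] jig [  -1.7 -115.6  234.6] F [0.8 0.2 0.3] gap 0.025440862077947525 q6 -0.41
shift [-0.051 -0.004  0.678] turn -0.001 or 0.999 tooly 173.33884223865633
```

Emit:
servo_tool:
  rows:
    - [0.29,[-0.05,0,0.15],0]
    - [0.29,[-0.05,0,0.3],0]
    - [0.29,[-0.05,0,0.45],0]
    - [0.29,[-0.05,0,0.57],0]
    - [0.29,[-0.05,0,0.64],0]
    - [0.29,[-0.05,0,0.67],0]
    - [0.29,[-0.05,0,0.67],0]
    - [0.29,[-0.05,0,0.67],0]

```text
t: 15.3
position: [0.5944, 0.0256, 0.069]
ee_rot: [0.0, -0.666, 0.746, -0.0]
ft_force: [0.6, -0.2, 0.6]
finger_gap: 0.0251
```

Emit:
servo_tool:
  rows:
    - [0.29,[-0.02,0,0],0]
    - [0.29,[-0.035,0,0],0]
    - [0.29,[-0.045,0,0],0]
    - [0.29,[-0.05,0,0],0]
    - [0.29,[-0.055,0,0],0]
    - [0.29,[-0.055,0,0],0]
    - [0.29,[-0.055,0,0],0]

```text
t: 15.88
position: [0.5951, 0.0394, 0.0687]
ee_rot: [0.0, -0.666, 0.746, -0.0]
ft_force: [-0.3, 0.4, 0.7]
finger_gap: 0.0253
```

Emit:
servo_tool:
  rows:
    - [0.29,[-0.004,0,0],0]
    - [0.29,[-0.008,0,0],0]
    - [0.29,[-0.008,0,0],0]

```text
t: 16.13
position: [0.5953, 0.0414, 0.0685]
ee_rot: [-0.0, -0.666, 0.746, -0.0]
ft_force: [-0.4, 0.3, -0.4]
finger_gap: 0.0252
```

Emit:
servo_tool:
  rows:
    - [0.29,[-0.004,0,0],0]
    - [0.29,[-0.008,0,0],0]
    - [0.29,[-0.008,0,0],0]

```text
t: 16.38
position: [0.5955, 0.0431, 0.0685]
ee_rot: [-0.0, -0.666, 0.746, -0.0]
ft_force: [0.2, 0.1, -0.0]
finger_gap: 0.0251
```

The fingers reach y = 43.1 mm with no force, and the earlier home contact was at 43.3, so the sheet hasn't moved back. I'll retreat and hand in.

Emit:
servo_tool:
  rows:
    - [0.29,[0.05,0,0],0]
    - [0.29,[0.1,0,0],0]
    - [0.29,[0.1,0,0],0]
    - [0.29,[0.1,0,-0.15],0]
    - [0.29,[0.1,0,-0.3],0]
    - [0.29,[0.3,0,-0.45],0]
    - [0.29,[0.3,0,-0.6],0]
    - [0.29,[0.3,0,-0.6],0]
    - [0.29,[0.3,0,-0.6],0]
    - [0.29,[0.3,0,-0.6],0]

```text
t: 17.22
position: [0.587, -0.0317, 0.2191]
ee_rot: [0.001, -0.666, 0.746, -0.0]
ft_force: [-0.1, 0.3, -0.9]
finger_gap: 0.0253
```

```bash
python3 - <<'E'
from go import *
plan(j2w(-1,-103,65),YAW)
import m; c=cam('side'); m.analyse('side',c); d=cv2.absdiff(c['image'],dict(np.load('side.npz'))['image']).max(2)
for n,(u,v) in dict(tip=(311,205),rack=(318,330),reagent=(249,300),wipes=(312,115),glove=(275,145),beaker=(345,138)).items(): print(n,np.median(d[v-6:v+6,u-6:u+6]))
print(robot.close_job())
E
```

```text
t 17.22 pos [587.  -31.7 219.1] jig [  -2.2 -160.5  219.1] F [-0.1  0.3 -0.9] gap 0.025278200549052613 q6 -0.34
shift [-0.229 -0.003  0.617] turn -0.001 or 0.999 tooly 173.4427608961099
side mag [ 237  213   41   46 1433] z [ 62.3  84.1 104.5 106.5 108.8] rect [609.6 134.1] [123.7  77.1] 83.84
tip 47.0
rack 4.0
reagent 4.0
wipes 3.0
glove 74.5
beaker 3.0
the job is handed in; nothing more can be done
None
```

Both pieces are home and the job is handed in at about 17 s of the 48 s allowed.

- **Sheet:** I pushed the blue separator about 150 mm along its ledge onto the orange plate. It stopped against the end stop, with 16 N of push and no further motion.
- **Plate:** I then pushed the magenta plate about 103 mm off its own ledge onto the sheet. It stopped against the back stop, with 12 N and no further motion. Both pieces were slid, never lifted.

**Last checks:**
- **Plate position:** its top measures about 105.5 mm, against 105 expected, and its centre is at jig x of about 2 to 3.
- **Tilt:** the cameras show a slight tilt of about 1 mm along y. That fits the sheet resting on both the 57 mm ledge edge and the 56 mm orange plate, but I did not confirm it separately.
- **Sheet after the plate went on:** the cameras gave 148.5 mm of travel, 1.5 to 2 mm less than by contact. I felt for the lip again: the fingers reached y = 43.1 mm with no force, against 43.3 mm at home contact, so the sheet had not slid back.
- **Bystanders:** the tube rack, reagent bottle, wipes and beaker look unchanged from the first side picture. The tip box and glove box spots differ, probably because the raised arm or its shadow covers them. The tip box looked in place in the clear picture after the plate went home; the glove box was not looked at again after the first approach. No unexpected force was felt in any move.

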